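Kit the electronics tray by sliding the parts home, then log it with the key

ROBOT

A 6-joint arm with a two-finger parallel gripper is mounted at the origin on the work surface. World frame = base frame: x ahead of the robot, y to its left, z up, the work surface at z = 0. Lengths are in m, angles in rad, forces in N, time in s.
With the tool pointing down it reaches from about 0.35 to 0.85 m from the base axis. Payload 8.1 kg.
Tool frame: the origin (TCP) lies at the centre of the arm's flange, where the gripper is bolted on; the fingertips stand 186 mm ahead of it and the grasp point (between the pads) lies 167 mm ahead of it; z points along the fingers, y is the line along which they close (so a half turn about z gives the same grasp; the last joint's range is limited). The gripper opens to 93 mm and grips with 3 to 60 N. Pads are 15 mm wide; open, the fingers measure 128 mm over their backs; the gripper's body (75 mm by 188 mm) begins 65 mm behind the grasp point.
Start: joints at [1.169, 0.13, 1.488, -0, 1.523, -0.085], TCP at [0.187, 0.57, 0.405] pointing down, gripper open.
Joint ranges: [-2.96, 2.96], [-0.89, 2.26], [0.02, 2.5], [-1.34, 4.48], [0, 2.73], [-2.66, 2.66]. Speed limits (rad/s): [2.39, 2.39, 2.79, 3.14, 3.14, 3.14].

INTERFACE

Orientations are given as a rotation vector (axis times angle).
In Python, from plant import read_state, read_camera, camera_params, robot gives the robot as it stands.
- The arm moves only by the tool carry_out, never from a script. Its argument "targets" is a list of rows, each an object of numbers: "hand": the opening in per cent of the stroke, from 0 (shut) to 100 (fully open); "x", "y", "z": the shift along the tool's x, y, z in m; "ax", "ay", "az": the turn, a rotation vector about the tool's x, y, z in rad. In form: [{"hand": .., "x": .., "y": .., "z": .., "ax": .., "ay": .., "az": ..}, ...]. A call has 1 to 8 rows; each row is the pose to reach, as a shift and turn from the pose commanded when the call began, along the tool's axes at that moment; what a row does not reach only later rows make up. A row lasts 1/8 s, in which the tool goes at most 62.5 mm and 10.7 degrees, less where a joint would pass 70% of its speed; a pose out of reach is approached as far as the arm can. A call with a gripper value outside its range is refused whole. The fingers move at their own pace and stop on an object; "newtons" is the grip in N (left out, the last holds). Time passes only in rows, so rows that repeat a pose let the fingers close. It gives the time, the measured TCP pose, the force, the opening and the grip force at its end, in the units of the state.
- read_state(): the state, without advancing time (a new reading comes with each control period).
- read_camera(name): name is "scene" or "top"; returns (picture, depth): 384x512x3 uint8, blue, green, red; 384x512 float32, m along the optical axis (not along the pixel's ray), 0 where there is no reading.
- camera_params(name): a dict with "fx", "fy", "cx", "cy" (pixels), "k1" (the pictures are not rectified: a ray, as slopes to the right and down, at radius r is drawn at 1 + k1 r^2 times it, then the intrinsics apply), "position" and "rotation" of the camera in the world. Camera axes: x right, y up, looking along -z (the intrinsics and any distortion apply to the point x, -y, -z); pixel columns grow to the right and rows downward; lengths in m; the calibration is good to about 2 mm. A picture is of the moment at which its call begins. camera_params takes no time and is no camera call.
- robot.close_job(): hands the job in; it is judged then, once.
The state is a dict: "t": time; "q": joint angles; "dq": joint speeds; "joint_torque": joint torques, N m; "tool_pos": TCP position; "orientation": TCP orientation; "force": force on the tool from outside, world axes, zero at the start; "wrist_torque": the same for the moment, N m; "opening": finger opening in m; "gripper_force": force on a finger pad.
Only numpy, scipy, OpenCV 4.12 (cv2) and the standard library are available. Lean on these libraries where they do the work, as an engineer would, in place of code of your own. Each camera call takes 0.05 s, during which the arm holds its last target. There are 200 camera calls.

TASK

On the tool tray, slide the green L-shaped circuit board and the T-shaped aluminium heat sink across the tray, without lifting them off it, into the yellow-bottomed cut-outs of their own outlines until both have dropped fully home. Then press the round yellow key on the grey panel just until it clicks, not down to its stop, and let go of it. Leave the blue pump in the tray, the solder spool and the brass-wool pot where they are, and do not press the key before both parts are home.

Things in the scene. Friction and masses are not known exactly. Their poses are not given: they have to be found in the camera images.
- tray: Fixed kit tray; origin on the table under the middle of its dark deck. Tray frame, mm: deck top z=19, x -110..110, y -205..205, open at the front (-x). Blue rims, top z=35, inner faces at x=110 (back), y=205, y=-205. Cut-outs 9 deep (yellow floor z=10) lie against the rims in the back corners: L at +y, T at -y. Each is the part's outline plus 3.5 all round; the other part does not fit.
- board_place (a point): Where the circuit board's centre is when fully home in the L cut-out: tray frame x=74, y=154, z=22 mm; axes as the tray's. On the deck the centre is 9 mm higher. Pushed square against the back rim and the +y rim, the board is over the cut-out and drops in; home, its top stands 15 mm above the deck.
- sink_place (a point): Where the heat sink's centre is when fully home in the T cut-out: tray frame x=74, y=-154, z=22 mm; axes as the tray's. On the deck the centre is 9 mm higher. Pushed square against the back rim and the -y rim, it is over the cut-out and drops in; home, its top stands 15 mm above the deck.
- board_center (a point): Loose green circuit board on white carrier, L-shaped, 95 (y) x 65 (x) x 24 mm high, 0.16 kg; point: centre of that box. Back bar: x -12.5..32.5, full length; front block: x -32.5..-12.5, y -47.5..12.5 (corner missing at -x, +y). Home with the tray's yaw. Starts flat on the deck's front half, left or right, turned up to 0.2 rad from the tray.
- sink_center (a point): Loose finned aluminium heat sink, T-shaped, 95 (y) x 65 (x) x 24 mm high, 0.22 kg; point: centre of that box. Back bar: x -12.5..32.5, full length; stem: x -32.5..-12.5, y -25..25. Home with the tray's yaw. Starts flat on the deck's front half, on the other side from the board, turned up to 0.2 rad from the tray.
- key_top (a point): Top centre of the round yellow key, 38 mm across, about 38 mm over the table when up, on a fixed grey panel 110 x 80 x 26 mm left or right of the tray. It moves straight down.
- key (a joint): Travel of the key, m: 0 up, grows as pressed. Snap dome: resistance rises to about 4.7 N at 2.5 mm, then falls (the click) to about 3 N at 5.5 mm and 1 N just before the hard stop at 8 mm. Clicked beyond 3.5 mm, pressed too far beyond 7.2 mm. Springs back up when let go.
- pump_center (a point): Loose blue solder pump (bystander), 22 mm thick, 157 mm long, lying in the groove behind the tray's back rim; centre.
- spool_center (a point): Loose solder spool (bystander), 60 mm wide, 44 mm high, standing upright on the table beyond the side of the tray; centre.
- pot_center (a point): Loose wooden pot of brass wool (bystander), 72 mm wide, 30 mm high, on the side of the tray opposite the key panel; centre about 16 mm up.
Things that resemble listed ones, but are neither listed nor needed, are in the scene too. There is more than one size of the part that bears sink_center; the job needs the smallest.

How it is judged:
By the outcome, as a careful person would: the job done as asked, in the order asked, and still so for the second after the job is handed in, with the robot touching nothing.
It also fails if it takes over 72 s, if anything falls off the work surface, if the arm or the gripper's body presses on something with over 40 N, if the wrist force passes 120 N, or if a joint passes its speed limit or range.

## Working session

There is one attempt and no reset: what is moved stays moved. The work goes in short steps, Python scripts to look and compute and a tool call to move; the robot and the scene stay as the last step left them, time stands still between calls to the robot, and variables do not carry over. Pictures are saved under pics/ and viewed, at most 10 in all, crops included, and the job is handed in when it is done.

Besides the shell and the picture viewer there is one more tool, called after "Call:" as name([rows], argument=value, ...), one row to a line, values as JSON. carry_out: Moves the arm, as the interface text tells. Its arguments: {"type":"object","properties":{"targets":{"type":"array","items":{"type":"object","properties":{"hand":{"type":"number"},"x":{"type":"number"},"y":{"type":"number"},"z":{"type":"number"},"ax":{"type":"number"},"ay":{"type":"number"},"az":{"type":"number"}}}},"newtons":{"type":"number"}},"required":["targets"]}

```bash
mkdir -p pics; ls; python3 - <<'E'
from plant import *
import cv2,numpy as np
for n in("scene","top"):
    p,d=read_camera(n);cv2.imwrite(f"pics/{n}0.png",p);np.save(f"{n}0.npy",d);print(n,camera_params(n))
s=read_state();print(s)
E
```

```text
pics
scene {'fx': 436.04529437828234, 'fy': 436.04529437828234, 'cx': 254.45693446057663, 'cy': 187.9237362645263, 'k1': -0.14619458409753758, 'position': array([ 1.41966053, -0.49605406,  0.75529103]), 'rotation': array([0.88173285, 0.52309368, 0.97674396])}
top {'fx': 440.1092429225926, 'fy': 440.1092429225926, 'cx': 252.1639193125931, 'cy': 191.88610889613938, 'k1': -0.004151734996555364, 'position': array([0.44832373, 0.02869683, 1.19524472]), 'rotation': array([ 0.05454835, -0.06676333, -1.55248948])}
{'t': 0.1, 'q': array([ 1.16862104e+00,  1.31094272e-01,  1.48916159e+00, -3.35405692e-05,
        1.52299692e+00, -8.54010743e-02]), 'dq': array([ 0.00201314, -0.00320325, -0.00257563,  0.00114397,  0.00078046,
        0.00254316]), 'joint_torque': array([ 3.33631560e-04, -5.61341679e+01, -4.93094730e+01,  7.69989635e-02,
        2.91712268e-02, -3.97206065e-05]), 'tool_pos': array([0.18680759, 0.56996463, 0.40379176]), 'orientation': array([-4.95449159e-01, -3.10190500e+00,  2.54302522e-03]), 'force': array([ 0.20687803, -0.04977503,  0.51137991]), 'wrist_torque': array([-0.04693729,  0.04814723,  0.00903481]), 'gripper_force': 0.0, 'opening': 0.09285745754117834}
```

View pics/top0.png

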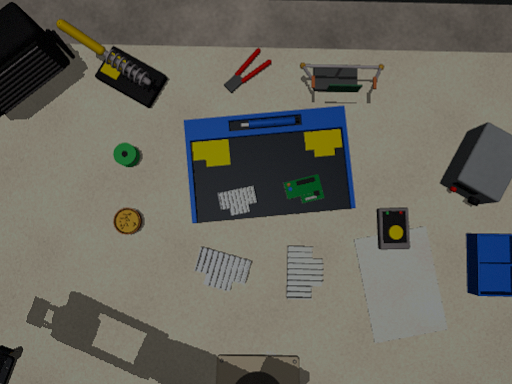

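View pics/scene0.png

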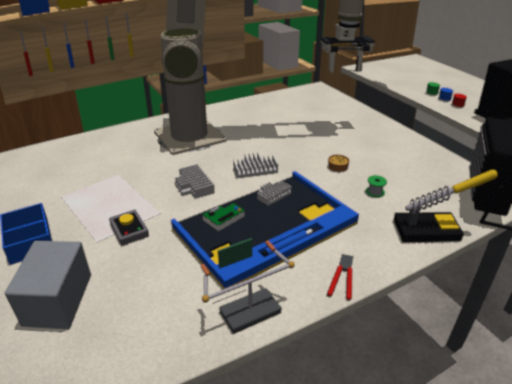

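The top view shows the tray at about (185–355, 107–222) px. Its open front faces the robot and left is +y. The L cut-out is at (211,152) and the T cut-out at (323,143). The board is at (303,188) on the -y side, and the small sink at (237,200) on the +y side, so the two must swap sides. The key is at (396,232).

```bash
cat > h.py <<'E'
import numpy as np,cv2
from scipy.spatial.transform import Rotation as R
from plant import *
def rays(n,uv):
    c=camera_params(n);K=np.array([[c["fx"],0,c["cx"]],[0,c["fy"],c["cy"]],[0,0,1]])
    s=cv2.undistortPoints(np.float64(uv).reshape(-1,1,2),K,np.array([c["k1"],0,0,0.]))[:,0]
    d=np.c_[s[:,0],-s[:,1],-np.ones(len(s))]
    return c["position"],d@R.from_rotvec(c["rotation"]).as_matrix().T
def plane(n,uv,z):
    o,d=rays(n,uv);return (o+d*((z-o[2])/d[:,2])[:,None])[:,:2]
def cloud(n,dep):
    v,u=np.mgrid[:384,:512];o,d=rays(n,np.c_[u.ravel(),v.ravel()])
    return (o+d*dep.reshape(-1,1)).reshape(384,512,3)
E
python3 - <<'E'
from h import *
p=cv2.imread("pics/top0.png");d=np.load("top0.npy");P=cloud("top",d);np.save("P.npy",P)
for n,(u,v) in dict(deck=(270,170),rimL=(190,180),rimB=(310,116),tbl=(270,300),Lf=(211,152),Tf=(323,140),board=(310,190),sink=(237,200),key=(396,233),panel=(385,243),pump=(270,122)).items(): print(n,P[v-1:v+2,u-1:u+2].reshape(-1,3).mean(0).round(4),P[v-1:v+2,u-1:u+2,2].std().round(4),p[v,u])
c=cv2.resize(p[100:260,180:420],None,fx=3.3,fy=3.3,interpolation=cv2.INTER_CUBIC);cv2.imwrite("pics/c0.png",np.clip(c*1.6,0,255).astype(np.uint8))
E
```

```text
deck [ 0.5996 -0.0267  0.0186] 0.0021 [40 37 34]
rimL [0.5671 0.1856 0.0341] 0.002 [136  69  28]
rimB [ 0.7455 -0.1314  0.0344] 0.002 [126  59  19]
tbl [ 0.2519 -0.0325 -0.0003] 0.0019 [113 126 133]
Lf [0.6472 0.134  0.0095] 0.0028 [  0 128 134]
Tf [ 0.6861 -0.171   0.0086] 0.0022 [  0 124 136]
board [ 0.5458 -0.1321  0.0387] 0.0017 [32 78  5]
sink [0.5163 0.0601 0.0327] 0.005 [138 139 136]
key [ 0.4366 -0.3593  0.0379] 0.0024 [  0 121 134]
panel [ 0.4096 -0.3338  0.026 ] 0.0011 [65 65 69]
pump [ 0.7259 -0.0239  0.0397] 0.0021 [127  61  19]
```

View pics/c0.png

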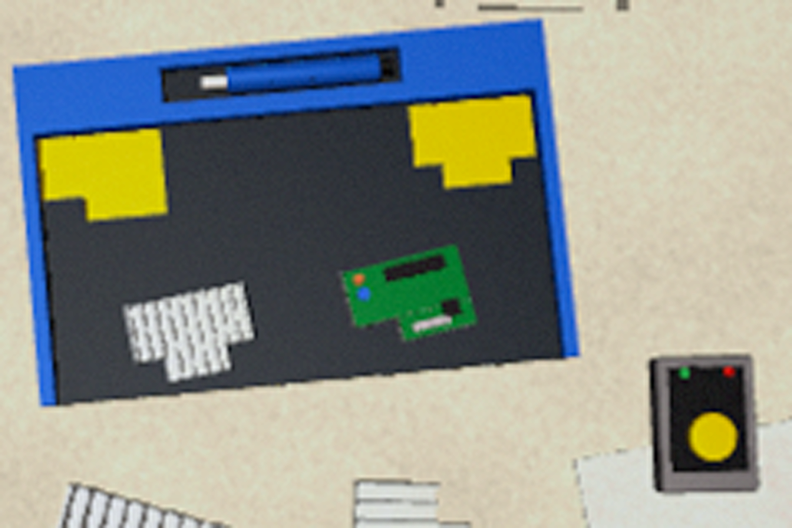

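The crop shows the L at lower right (board) and the T at lower left (sink), both turned slightly relative to the tray. The key is at crop (713,437) px. Next I measure the poses.

```bash
cat >> h.py <<'E'
def fitline(pts):
    vx,vy,x,y=cv2.fitLine(np.float32(pts),cv2.DIST_HUBER,0,.01,.01).ravel();return np.array([x,y]),np.array([vx,vy])
def big(m):
    n,l,s,c=cv2.connectedComponentsWithStats(m.astype(np.uint8));i=1+s[1:,4].argmax();return l==i
def part(n,m,z):
    cs,_=cv2.findContours(big(m).astype(np.uint8),cv2.RETR_EXTERNAL,cv2.CHAIN_APPROX_NONE)
    c=plane(n,max(cs,key=len)[:,0],z);r=cv2.minAreaRect(np.float32(c*1000));return r,c,plane(n,np.argwhere(big(m))[:,::-1],z).mean(0)
E
python3 - <<'E'
from h import *
p=cv2.imread("pics/top0.png").astype(int);b,g,r=[p[...,i] for i in range(3)]
blue=(b>80)&(b>r+50)
# inner edges at rim top plane
L=[];Rr=[];B=[]
for v in range(165,205):
    x=np.where(blue[v,180:215])[0];L.append((180+x.max()+.5,v))
    x=np.where(blue[v,330:365])[0];Rr.append((330+x.min()-.5,v))
for u in range(200,340):
    if 225<u<308: continue
    x=np.where(blue[100:150,u])[0];B.append((u,100+x.max()+.5))
for u in range(235,300):
    x=np.where(blue[100:150,u])[0];B.append((u,100+x.max()+.5))
l,rr,bb=[fitline(plane("top",q,.035)) for q in (L,Rr,B)]
for q in(l,rr,bb):print(q, np.arctan(q[1][1]/q[1][0]))
yaw_s=[np.arctan2(*(q[1]*np.sign(q[1][0]))[::-1]) for q in(l,rr)];d=bb[1]*np.sign(bb[1][1]);yaw_b=np.arctan2(-d[0],d[1])
yaw=np.mean([*yaw_s,yaw_b]);print("yaw",yaw_s,yaw_b)
M=np.array([[np.cos(yaw),-np.sin(yaw)],[np.sin(yaw),np.cos(yaw)]])
yl=(l[0]@M)[1];yr=(rr[0]@M)[1];xb=(bb[0]@M)[0];print("width",yl-yr)
O=M@[xb-.110,(yl+yr)/2];print("tray O",O,"L",O+M@[.074,.154],"T",O+M@[.074,-.154]);np.savez("tray.npz",O=O,M=M,yaw=yaw)
roi=np.zeros((384,512),bool);roi[155:222,200:345]=1
gm=roi&(g>r+20)&(g>b+15)|roi&False
Pz=np.load("P.npy")[...,2]
dk=big(roi&~blue)
nd=roi&(p.max(2)>70)&~((r>90)&(b<40))
for nme,x0,x1 in(("board",270,340),("sink",205,270)):
    m=np.zeros_like(roi);m[172:219,x0:x1]=nd[172:219,x0:x1]
    m=cv2.morphologyEx(m.astype(np.uint8),cv2.MORPH_CLOSE,np.ones((5,5)))
    if nme=="board":
        m=np.zeros_like(roi);m[172:212,270:340]=((np.abs(g-b)>12)|(p.max(2)>60))[172:212,270:340];m=cv2.morphologyEx(m.astype(np.uint8),cv2.MORPH_CLOSE,np.ones((5,5)))
    rc,c,cen=part("top",m,.041);ct=(np.array(rc[0])/1000-O)@M
    print(nme,rc,"pix centroid",cen,"tray",ct*1000,"centroid rel rect(tray)",(cen-np.array(rc[0])/1000)@M*1000)
key=np.zeros_like(roi);key[222:245,380:412]=((r>90)&(b<50))[222:245,380:412];rc,c,cen=part("top",key,.038);print("key",rc,cen,(cen-O)@M)
E
```

```text
(array([0.5579359 , 0.17703512], dtype=float32), array([0.9937547, 0.111587 ], dtype=float32)) 0.111819886
(array([ 0.56263834, -0.23347312], dtype=float32), array([0.9937979 , 0.11120109], dtype=float32)) 0.11143156
(array([0.6912822 , 0.02655219], dtype=float32), array([ 0.11072388, -0.9938512 ], dtype=float32)) -1.459845
yaw [np.float32(0.11181989), np.float32(0.11143156)] 0.11095139
width 0.40848643
tray O [ 0.58639634 -0.02529833] L [0.64281735 0.13597371] T [ 0.67705792 -0.17011711]
board ((546.0218505859375, -114.66424560546875), (65.93843078613281, 96.44712829589844), 15.10053539276123) pix centroid [ 0.54952946 -0.11763872] tray [-50.05908874 -84.32351179] centroid rel rect(tray) [ 3.15519085 -3.34598304]
sink ((513.318603515625, 58.95244598388672), (67.30035400390625, 97.24369812011719), 12.961721420288086) pix centroid [0.51693018 0.05972658] tray [-63.25853445  91.85263381] centroid rel rect(tray) [3.67524902 0.36783252]
key ((440.46966552734375, -357.9422302246094), (34.289772033691406, 34.284244537353516), 89.61451721191406) [ 0.43974159 -0.35820035] [-0.18275463 -0.31453478]
```

```bash
cat >> h.py <<'E'
T=np.load("tray.npz");O,M,TY=T["O"],T["M"],float(T["yaw"])
def rot(a):return np.array([[np.cos(a),-np.sin(a)],[np.sin(a),np.cos(a)]])
def go(xy,z,yaw):
    "yaw: world direction of part y axis minus pi/2; prints shift in tool axes from measured pose"
    s=read_state();Rm=R.from_rotvec(s["orientation"]).as_matrix()
    ty=np.arctan2(Rm[1,1],Rm[0,1]);dy=(yaw+np.pi/2-ty+np.pi/2)%np.pi-np.pi/2
    sh=Rm.T@(np.r_[xy,z]-s["tool_pos"])
    print("t",round(s["t"],2),"shift",sh.round(4),"az",round(-dy,3),"pos",s["tool_pos"].round(4),"tilt",Rm[:,2].round(4),"F",s["force"].round(2),"open",round(s["opening"],4),"q6",s["q"][[0,5]].round(2))
E
python3 - <<'E'
from h import *
g=np.array([.5460,-.1147])+rot(.2635)@[-.0235,-.0175];print(g);go(g,.26,.2635)
g2=np.array([.5133,.0590])+rot(.226)@[-.0235,0];print(g2)
E
```

```text
[ 0.52786919 -0.13771682]
t 0.1 shift [-0.5446 -0.566   0.1447] az -0.58 pos [0.1868 0.57   0.4038] tilt [-6.0e-04 -1.5e-03 -1.0e+00] F [ 0.21 -0.05  0.51] open 0.0929 q6 [ 1.17 -0.09]
[0.49039759 0.0537341 ]
```

Call:
carry_out([
  {"hand":100,"x":-0.545,"y":-0.566,"z":0.145,"az":-0.58},
  {"hand":100,"x":-0.545,"y":-0.566,"z":0.145,"az":-0.58},
  {"hand":100,"x":-0.545,"y":-0.566,"z":0.145,"az":-0.58},
  {"hand":100,"x":-0.545,"y":-0.566,"z":0.145,"az":-0.58},
  {"hand":100,"x":-0.545,"y":-0.566,"z":0.145,"az":-0.58},
  {"hand":100,"x":-0.545,"y":-0.566,"z":0.145,"az":-0.58},
  {"hand":100,"x":-0.545,"y":-0.566,"z":0.145,"az":-0.58},
  {"hand":100,"x":-0.545,"y":-0.566,"z":0.145,"az":-0.58},
], newtons=12)

```text
schema error: expected keys hand, x, y, z, ax, ay, az
```

```bash
python3 - <<'E'
from h import *
go([.5279,-.1377],.26,.2635)
E
```

```text
t 0.1 shift [-0.5446 -0.566   0.1447] az -0.58 pos [0.1868 0.57   0.4038] tilt [-6.0e-04 -1.5e-03 -1.0e+00] F [ 0.21 -0.05  0.51] open 0.0929 q6 [ 1.17 -0.09]
```

Call:
carry_out([
  {"hand":100,"x":-0.545,"y":-0.566,"z":0.145,"ax":0,"ay":0,"az":-0.58},
  {"hand":100,"x":-0.545,"y":-0.566,"z":0.145,"ax":0,"ay":0,"az":-0.58},
  {"hand":100,"x":-0.545,"y":-0.566,"z":0.145,"ax":0,"ay":0,"az":-0.58},
  {"hand":100,"x":-0.545,"y":-0.566,"z":0.145,"ax":0,"ay":0,"az":-0.58},
  {"hand":100,"x":-0.545,"y":-0.566,"z":0.145,"ax":0,"ay":0,"az":-0.58},
  {"hand":100,"x":-0.545,"y":-0.566,"z":0.145,"ax":0,"ay":0,"az":-0.58},
  {"hand":100,"x":-0.545,"y":-0.566,"z":0.145,"ax":0,"ay":0,"az":-0.58},
  {"hand":100,"x":-0.545,"y":-0.566,"z":0.145,"ax":0,"ay":0,"az":-0.58},
], newtons=12)

```text
t: 1.1
tool_pos: [0.3985, 0.1309, 0.3148]
orientation: [-0.412, 3.114, 0.0]
force: [1.4, 0.2, 0.9]
opening: 0.0934
gripper_force: 0.0
```

```bash
python3 - <<'E'
from h import *
go([.5279,-.1377],.26,.2635)
E
```

```text
t 1.1 shift [-0.055  -0.2931  0.0548] az -0.0 pos [0.3985 0.1309 0.3148] tilt [ 5.e-04  2.e-04 -1.e+00] F [1.38 0.23 0.86] open 0.0934 q6 [ 0.2  -1.64]
```

Call:
carry_out([
  {"hand":100,"x":-0.054,"y":-0.288,"z":0.055,"ax":0,"ay":0,"az":0},
  {"hand":100,"x":-0.054,"y":-0.288,"z":0.055,"ax":0,"ay":0,"az":0},
  {"hand":100,"x":-0.054,"y":-0.288,"z":0.055,"ax":0,"ay":0,"az":0},
  {"hand":100,"x":-0.054,"y":-0.288,"z":0.055,"ax":0,"ay":0,"az":0},
  {"hand":100,"x":-0.054,"y":-0.288,"z":0.055,"ax":0,"ay":0,"az":0},
  {"hand":100,"x":-0.054,"y":-0.288,"z":0.055,"ax":0,"ay":0,"az":0},
  {"hand":100,"x":-0.054,"y":-0.288,"z":0.055,"ax":0,"ay":0,"az":0},
  {"hand":100,"x":-0.054,"y":-0.288,"z":0.055,"ax":0,"ay":0,"az":0},
])

```text
t: 2.1
tool_pos: [0.525, -0.1301, 0.2604]
orientation: [-0.414, 3.114, 0.0]
force: [0.1, -0.1, 0.5]
opening: 0.0928
gripper_force: 0.0
```

```bash
python3 - <<'E'
from h import *
go([.5279,-.1377],.208,.2635)
E
```

```text
t 2.1 shift [-0.0008 -0.0081  0.0524] az 0.001 pos [ 0.525  -0.1301  0.2604] tilt [ 0.e+00  3.e-04 -1.e+00] F [ 0.09 -0.12  0.54] open 0.0928 q6 [-0.34 -2.17]
```

Call:
carry_out([
  {"hand":100,"x":-0.001,"y":-0.008,"z":0.02,"ax":0,"ay":0,"az":0},
  {"hand":100,"x":-0.001,"y":-0.008,"z":0.04,"ax":0,"ay":0,"az":0},
  {"hand":100,"x":-0.001,"y":-0.008,"z":0.052,"ax":0,"ay":0,"az":0},
  {"hand":100,"x":-0.001,"y":-0.008,"z":0.052,"ax":0,"ay":0,"az":0},
  {"hand":100,"x":-0.001,"y":-0.008,"z":0.052,"ax":0,"ay":0,"az":0},
])

```text
t: 2.72
tool_pos: [0.5287, -0.1384, 0.2091]
orientation: [-0.413, 3.113, -0.001]
force: [-0.3, -0.2, -0.3]
opening: 0.0927
gripper_force: 0.0
```

```bash
python3 - <<'E'
from h import *
go([.5279,-.1377],.208,.2635)
for n in("scene","top"):
    p,d=read_camera(n);cv2.imwrite(f"pics/{n}1.png",p)
p=cv2.imread("pics/scene1.png")[140:290,140:380];cv2.imwrite("pics/c1.png",np.clip(cv2.resize(p,None,fx=3.3,fy=3.3,interpolation=2)*1.4,0,255).astype(np.uint8))
E
```

```text
t 2.73 shift [0.0005 0.0009 0.0011] az 0.0 pos [ 0.5287 -0.1384  0.2091] tilt [ 1.1e-03 -4.0e-04 -1.0e+00] F [-0.31 -0.19 -0.29] open 0.0927 q6 [-0.35 -2.18]
```

View pics/c1.png

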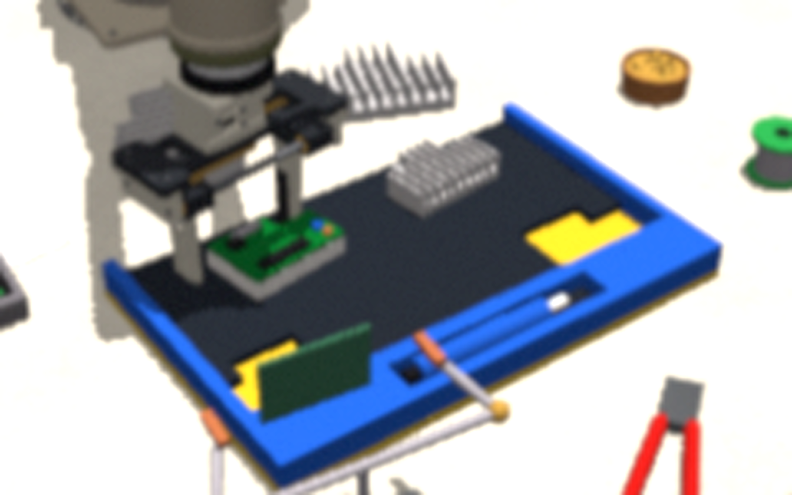

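The fingers straddle the board's front block, at crop (185–345, 200–300) px. The upright green distractor board at (315,370) px is in the foreground, behind the tray. Closing now.

Call:
carry_out([
  {"hand":50,"x":0,"y":0,"z":0,"ax":0,"ay":0,"az":0},
  {"hand":50,"x":0,"y":0,"z":0,"ax":0,"ay":0,"az":0},
  {"hand":50,"x":0,"y":0,"z":0,"ax":0,"ay":0,"az":0},
  {"hand":50,"x":0,"y":0,"z":0,"ax":0,"ay":0,"az":0},
  {"hand":50,"x":0,"y":0,"z":0,"ax":0,"ay":0,"az":0},
  {"hand":50,"x":0,"y":0,"z":0,"ax":0,"ay":0,"az":0},
], newtons=12)

```text
t: 3.58
tool_pos: [0.5283, -0.1386, 0.2082]
orientation: [0.412, -3.114, -0.0]
force: [-1.0, 0.8, 1.1]
opening: 0.0601
gripper_force: 12.0
```

```bash
python3 - <<'E'
from h import *
# waypoint: board centre tray (60, -60)... then (66,150); gripper offset in tray axes
for c in ([.064,-.06],[.064,.140]):
    go(O+M@(np.array(c)+[-.0235,-.0175]),.209,TY)
P=np.load("P.npy");q=P[60:105,295:390].reshape(-1,3);q=q[q[:,2]>.06];print("hands",q.min(0),q.max(0))
E
```

```text
t 3.58 shift [-0.1139  0.0115 -0.0008] az 0.152 pos [ 0.5283 -0.1386  0.2082] tilt [-2.e-04  1.e-04 -1.e+00] F [-1.04  0.83  1.07] open 0.0601 q6 [-0.35 -2.18]
t 3.58 shift [-0.1442  0.2092 -0.0008] az 0.152 pos [ 0.5283 -0.1386  0.2082] tilt [-2.e-04  1.e-04 -1.e+00] F [-1.04  0.83  1.07] open 0.0601 q6 [-0.35 -2.18]
hands [ 0.44832373 -0.31045622  0.06313976] [0.86782051 0.02869683 1.19524472]
```

Call:
carry_out([
  {"hand":50,"x":-0.02,"y":0.002,"z":0,"ax":0,"ay":0,"az":0.03},
  {"hand":50,"x":-0.05,"y":0.005,"z":0,"ax":0,"ay":0,"az":0.07},
  {"hand":50,"x":-0.08,"y":0.008,"z":0,"ax":0,"ay":0,"az":0.11},
  {"hand":50,"x":-0.114,"y":0.012,"z":0,"ax":0,"ay":0,"az":0.152},
  {"hand":50,"x":-0.12,"y":0.05,"z":0,"ax":0,"ay":0,"az":0.152},
  {"hand":50,"x":-0.127,"y":0.1,"z":0,"ax":0,"ay":0,"az":0.152},
  {"hand":50,"x":-0.135,"y":0.15,"z":0,"ax":0,"ay":0,"az":0.152},
  {"hand":50,"x":-0.142,"y":0.195,"z":0,"ax":0,"ay":0,"az":0.152},
])

```text
t: 4.58
tool_pos: [0.6144, 0.088, 0.2081]
orientation: [-0.175, 3.137, -0.0]
force: [0.6, -0.8, -0.5]
opening: 0.0598
gripper_force: 12.0
```

Call:
carry_out([
  {"hand":50,"x":0,"y":0,"z":0,"ax":0,"ay":0,"az":0},
  {"hand":50,"x":0,"y":0,"z":0,"ax":0,"ay":0,"az":0},
  {"hand":50,"x":0,"y":0,"z":0,"ax":0,"ay":0,"az":0},
])

```text
t: 4.95
tool_pos: [0.6148, 0.0854, 0.208]
orientation: [0.173, -3.137, 0.0]
force: [1.1, 0.6, -0.5]
opening: 0.0599
gripper_force: 12.0
```

```bash
python3 - <<'E'
from h import *
go(O+M@(np.array([.074,.154])+[-.0235,-.0175]),.209,TY)
E
```

```text
t 4.95 shift [-0.0099  0.0296 -0.001 ] az -0.001 pos [0.6148 0.0854 0.208 ] tilt [-2.e-04 -3.e-04 -1.e+00] F [ 1.1   0.61 -0.46] open 0.0599 q6 [ 0.06 -1.63]
```

Call:
carry_out([
  {"hand":50,"x":-0.004,"y":0.012,"z":0,"ax":0,"ay":0,"az":0},
  {"hand":50,"x":-0.01,"y":0.024,"z":0,"ax":0,"ay":0,"az":0},
  {"hand":50,"x":-0.01,"y":0.0295,"z":0,"ax":0,"ay":0,"az":0},
  {"hand":50,"x":-0.01,"y":0.0295,"z":0,"ax":0,"ay":0,"az":0},
  {"hand":50,"x":-0.01,"y":0.0295,"z":0,"ax":0,"ay":0,"az":0},
  {"hand":50,"x":-0.01,"y":0.0295,"z":0,"ax":0,"ay":0,"az":0},
])

```text
t: 5.7
tool_pos: [0.6213, 0.1168, 0.2081]
orientation: [0.174, -3.137, 0.0]
force: [-0.0, 0.1, -0.5]
opening: 0.06
gripper_force: 12.0
```

Call:
carry_out([
  {"hand":76,"x":0,"y":0,"z":0,"ax":0,"ay":0,"az":0},
  {"hand":76,"x":0,"y":0,"z":0,"ax":0,"ay":0,"az":0},
  {"hand":76,"x":0,"y":0,"z":0,"ax":0,"ay":0,"az":0},
  {"hand":76,"x":0,"y":0,"z":0,"ax":0,"ay":0,"az":0},
])

```text
t: 6.2
tool_pos: [0.6214, 0.117, 0.2083]
orientation: [-0.174, 3.137, 0.0]
force: [0.7, 0.6, -0.4]
opening: 0.0707
gripper_force: 0.0
```

```bash
python3 - <<'E'
from h import *
go(O+M@(np.array([.074,.154])+[-.0235,-.0175]),.209,TY)
p,d=read_camera("scene");cv2.imwrite("pics/scene2.png",p)
p=p[140:290,180:420];cv2.imwrite("pics/c2.png",np.clip(cv2.resize(p,None,fx=3.3,fy=3.3,interpolation=2)*1.4,0,255).astype(np.uint8))
E
```

```text
t 6.2 shift [ 0.0001 -0.001  -0.0007] az -0.0 pos [0.6214 0.117  0.2083] tilt [ 2.e-04  1.e-04 -1.e+00] F [ 0.66  0.65 -0.36] open 0.0707 q6 [ 0.11 -1.58]
```

View pics/c2.png

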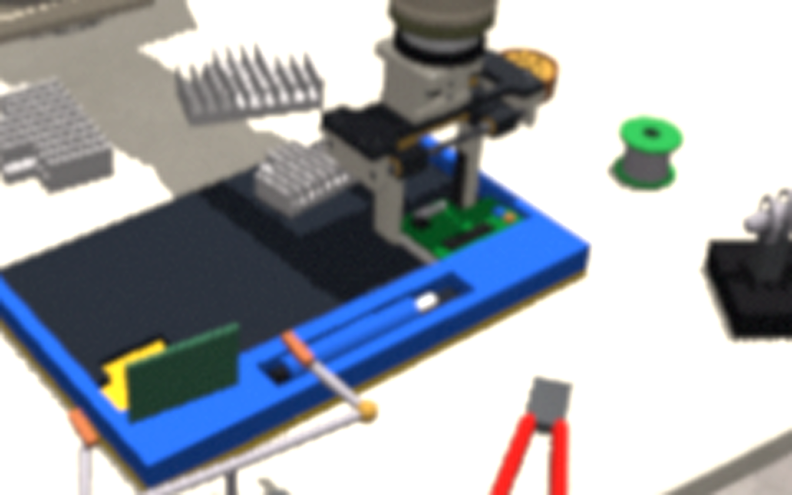

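The board at crop (465,228) px seems level with the rim, so it has dropped. I'll check it from above after lifting off and moving over the sink.

Call:
carry_out([
  {"hand":76,"x":0,"y":0,"z":-0.02,"ax":0,"ay":0,"az":0},
  {"hand":80,"x":0,"y":0,"z":-0.055,"ax":0,"ay":0,"az":0},
  {"hand":80,"x":0,"y":0,"z":-0.055,"ax":0,"ay":0,"az":0},
])

```text
t: 6.62
tool_pos: [0.6232, 0.1172, 0.2688]
orientation: [-0.174, 3.129, 0.001]
force: [0.1, -0.2, -0.9]
opening: 0.0744
gripper_force: 0.0
```

```bash
python3 - <<'E'
from h import *
go([.4904,.0537],.263,.226)
E
```

```text
t 6.62 shift [ 0.1391 -0.0484  0.0046] az -0.115 pos [0.6232 0.1172 0.2688] tilt [ 8.e-03  8.e-04 -1.e+00] F [ 0.14 -0.17 -0.9 ] open 0.0744 q6 [ 0.11 -1.58]
```

Call:
carry_out([
  {"hand":80,"x":0.05,"y":-0.017,"z":0,"ax":0,"ay":0,"az":-0.04},
  {"hand":80,"x":0.1,"y":-0.035,"z":0,"ax":0,"ay":0,"az":-0.08},
  {"hand":80,"x":0.139,"y":-0.048,"z":0,"ax":0,"ay":0,"az":-0.115},
  {"hand":80,"x":0.139,"y":-0.048,"z":0,"ax":0,"ay":0,"az":-0.115},
  {"hand":80,"x":0.139,"y":-0.048,"z":0,"ax":0,"ay":0,"az":-0.115},
  {"hand":80,"x":0.139,"y":-0.048,"z":0,"ax":0,"ay":0,"az":-0.115},
])

```text
t: 7.38
tool_pos: [0.4895, 0.0542, 0.2638]
orientation: [-0.355, 3.12, -0.0]
force: [-0.4, 0.8, -0.5]
opening: 0.0747
gripper_force: 0.0
```

```bash
python3 - <<'E'
from h import *
go([.4904,.0537],.2085,.226)
p,d=read_camera("top");cv2.imwrite("pics/top3.png",p);np.save("top3.npy",d)
P=cloud("top",d);q=P[130:180,180:240].reshape(-1,3);t=(q[:,:2]-O)@M
for nm,c in(("bar",[.084,.154]),("blk",[.054,.137]),("barL",[.084,.19]),("barR",[.084,.115])):
    m=np.linalg.norm(t-c,axis=1)<.009;print(nm,m.sum(),np.median(q[m,2]))
p=p.astype(int);b,g,r=[p[...,i] for i in range(3)]
m=np.zeros((384,512),bool);m[130:175,188:240]=((g>b+12)&(g>r+12))[130:175,188:240]
m=cv2.morphologyEx(m.astype(np.uint8),cv2.MORPH_CLOSE,np.ones((5,5)))
rc,c,cen=part("top",m,.032);print(rc,(np.array(rc[0])/1000-O)@M*1000)
c=p[100:230,180:420].astype(np.uint8);cv2.imwrite("pics/c3.png",np.clip(cv2.resize(c,None,fx=3.3,fy=3.3,interpolation=2)*1.6,0,255).astype(np.uint8))
E
```

```text
t 7.38 shift [-0.0007 -0.0006  0.0553] az 0.0 pos [0.4895 0.0542 0.2638] tilt [ 1.4e-03  1.0e-04 -1.0e+00] F [-0.4   0.82 -0.46] open 0.0747 q6 [ 0.01 -1.79]
bar 35 0.02943568978422273
blk 34 0.029691524180175732
barL 35 0.029206758577028813
barR 35 0.027591035034360667
((642.9551391601562, 135.20993041992188), (66.26405334472656, 97.21293640136719), 6.810356616973877) [ 74.05202672 153.22564347]
```

View pics/c3.png

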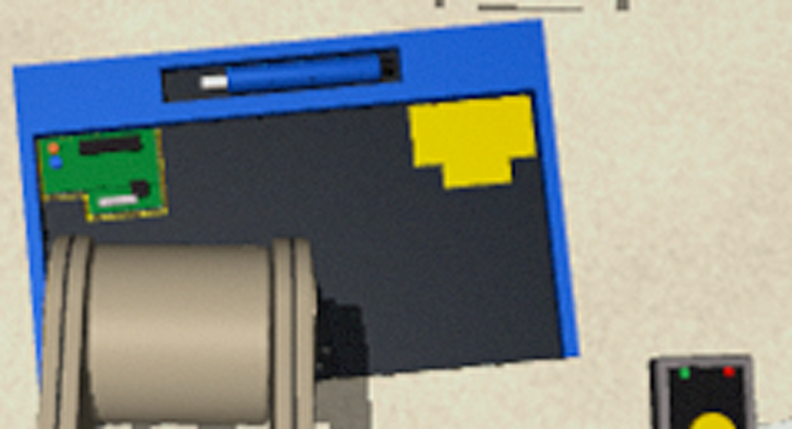

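The board at crop (100,170) px is home: its centre measures (74.1, 153.2), its height fell about 9 mm (0.039 to 0.0295 m) and it is flat. Now the sink: descend and grip.

Call:
carry_out([
  {"hand":80,"x":-0.0005,"y":-0.0005,"z":0.02,"ax":0,"ay":0,"az":0},
  {"hand":80,"x":-0.0005,"y":-0.0005,"z":0.04,"ax":0,"ay":0,"az":0},
  {"hand":80,"x":-0.0005,"y":-0.0005,"z":0.0555,"ax":0,"ay":0,"az":0},
  {"hand":80,"x":-0.0005,"y":-0.0005,"z":0.0555,"ax":0,"ay":0,"az":0},
  {"hand":80,"x":-0.0005,"y":-0.0005,"z":0.0555,"ax":0,"ay":0,"az":0},
])

```text
t: 8.05
tool_pos: [0.4894, 0.0536, 0.2079]
orientation: [0.355, -3.121, -0.0]
force: [0.8, 0.1, 0.6]
opening: 0.0747
gripper_force: 0.0
```

Call:
carry_out([
  {"hand":40,"x":0,"y":0,"z":0,"ax":0,"ay":0,"az":0},
  {"hand":40,"x":0,"y":0,"z":0,"ax":0,"ay":0,"az":0},
  {"hand":40,"x":0,"y":0,"z":0,"ax":0,"ay":0,"az":0},
  {"hand":40,"x":0,"y":0,"z":0,"ax":0,"ay":0,"az":0},
  {"hand":40,"x":0,"y":0,"z":0,"ax":0,"ay":0,"az":0},
  {"hand":40,"x":0,"y":0,"z":0,"ax":0,"ay":0,"az":0},
], newtons=14)

```text
t: 8.8
tool_pos: [0.4892, 0.0535, 0.208]
orientation: [-0.355, 3.121, 0.0]
force: [-1.4, 1.4, 4.6]
opening: 0.0504
gripper_force: 14.0
```

```bash
python3 - <<'E'
from h import *
for c in ([-.03,.06],[.064,-.13],[.074,-.154]):
    go(O+M@(np.array(c)+[-.0235,0]),.209,TY)
E
```

```text
t 8.8 shift [-0.0308 -0.0329 -0.001 ] az 0.115 pos [0.4892 0.0535 0.208 ] tilt [ 2.e-04  1.e-04 -1.e+00] F [-1.38  1.36  4.58] open 0.0504 q6 [ 0.   -1.79]
t 8.8 shift [-0.1024 -0.2324 -0.001 ] az 0.115 pos [0.4892 0.0535 0.208 ] tilt [ 2.e-04  1.e-04 -1.e+00] F [-1.38  1.36  4.58] open 0.0504 q6 [ 0.   -1.79]
t 8.8 shift [-0.1096 -0.2574 -0.001 ] az 0.115 pos [0.4892 0.0535 0.208 ] tilt [ 2.e-04  1.e-04 -1.e+00] F [-1.38  1.36  4.58] open 0.0504 q6 [ 0.   -1.79]
```

Call:
carry_out([
  {"hand":40,"x":-0.01,"y":-0.015,"z":0,"ax":0,"ay":0,"az":0.04},
  {"hand":40,"x":-0.02,"y":-0.04,"z":0,"ax":0,"ay":0,"az":0.08},
  {"hand":40,"x":-0.03,"y":-0.08,"z":0,"ax":0,"ay":0,"az":0.115},
  {"hand":40,"x":-0.045,"y":-0.12,"z":0,"ax":0,"ay":0,"az":0.115},
  {"hand":40,"x":-0.065,"y":-0.16,"z":0,"ax":0,"ay":0,"az":0.115},
  {"hand":40,"x":-0.085,"y":-0.2,"z":0,"ax":0,"ay":0,"az":0.115},
  {"hand":40,"x":-0.102,"y":-0.232,"z":0,"ax":0,"ay":0,"az":0.115},
  {"hand":40,"x":-0.102,"y":-0.232,"z":0,"ax":0,"ay":0,"az":0.115},
])

```text
t: 9.8
tool_pos: [0.6418, -0.1524, 0.2077]
orientation: [-0.17, 3.135, -0.002]
force: [1.6, -2.4, 4.6]
opening: 0.0505
gripper_force: 14.0
```

Call:
carry_out([
  {"hand":40,"x":0,"y":0,"z":0,"ax":0,"ay":0,"az":0},
  {"hand":40,"x":0,"y":0,"z":0,"ax":0,"ay":0,"az":0},
  {"hand":40,"x":0,"y":0,"z":0,"ax":0,"ay":0,"az":0},
])

```text
t: 10.18
tool_pos: [0.6402, -0.149, 0.2078]
orientation: [0.176, -3.136, -0.0]
force: [0.4, -0.9, 3.1]
opening: 0.0499
gripper_force: 14.0
```

```bash
python3 - <<'E'
from h import *
go(O+M@(np.array([.074,-.154])+[-.0235,0]),.209,TY)
E
```

```text
t 10.18 shift [-0.0108 -0.0251 -0.0012] az 0.0 pos [ 0.6402 -0.149   0.2078] tilt [-2.e-04 -0.e+00 -1.e+00] F [ 0.39 -0.91  3.11] open 0.0499 q6 [-0.31 -1.99]
```

Call:
carry_out([
  {"hand":40,"x":-0.005,"y":-0.012,"z":0,"ax":0,"ay":0,"az":0},
  {"hand":40,"x":-0.011,"y":-0.022,"z":0,"ax":0,"ay":0,"az":0},
  {"hand":40,"x":-0.011,"y":-0.0255,"z":0,"ax":0,"ay":0,"az":0},
  {"hand":40,"x":-0.011,"y":-0.0255,"z":0,"ax":0,"ay":0,"az":0},
  {"hand":40,"x":-0.011,"y":-0.0255,"z":0,"ax":0,"ay":0,"az":0},
  {"hand":40,"x":-0.011,"y":-0.0255,"z":0,"ax":0,"ay":0,"az":0},
])

```text
t: 10.92
tool_pos: [0.6541, -0.1736, 0.2074]
orientation: [0.175, -3.136, -0.0]
force: [-0.4, 0.0, -2.5]
opening: 0.05
gripper_force: 14.0
```

Call:
carry_out([
  {"hand":63,"x":0,"y":0,"z":0,"ax":0,"ay":0,"az":0},
  {"hand":63,"x":0,"y":0,"z":0,"ax":0,"ay":0,"az":0},
  {"hand":63,"x":0,"y":0,"z":0,"ax":0,"ay":0,"az":0},
  {"hand":63,"x":0,"y":0,"z":0,"ax":0,"ay":0,"az":0},
])

```text
t: 11.42
tool_pos: [0.6544, -0.1738, 0.2078]
orientation: [-0.175, 3.137, -0.0]
force: [0.7, 0.4, -0.0]
opening: 0.0582
gripper_force: 0.0
```

```bash
python3 - <<'E'
from h import *
go(O+M@(np.array([.074,-.154])+[-.0235,0]),.209,TY)
E
```

```text
t 11.43 shift [ 0.0005  0.0012 -0.0012] az -0.0 pos [ 0.6544 -0.1738  0.2078] tilt [ 2.e-04 -1.e-04 -1.e+00] F [ 0.67  0.36 -0.04] open 0.0582 q6 [-0.34 -2.02]
```

Call:
carry_out([
  {"hand":63,"x":0,"y":0.001,"z":-0.02,"ax":0,"ay":0,"az":0},
  {"hand":63,"x":0,"y":0.001,"z":-0.06,"ax":0,"ay":0,"az":0},
  {"hand":0,"x":0.05,"y":0,"z":-0.06,"ax":0,"ay":0,"az":0},
  {"hand":0,"x":0.1,"y":-0.04,"z":-0.06,"ax":0,"ay":0,"az":0},
  {"hand":0,"x":0.15,"y":-0.09,"z":-0.06,"ax":0,"ay":0,"az":0},
  {"hand":0,"x":0.18,"y":-0.13,"z":-0.06,"ax":0,"ay":0,"az":0},
  {"hand":0,"x":0.18,"y":-0.13,"z":-0.06,"ax":0,"ay":0,"az":0},
  {"hand":0,"x":0.18,"y":-0.13,"z":-0.06,"ax":0,"ay":0,"az":0},
])

```text
t: 12.42
tool_pos: [0.4901, -0.3232, 0.269]
orientation: [-0.173, 3.135, -0.001]
force: [-0.0, 0.4, -0.2]
opening: 0.0037
gripper_force: 0.0
```

```bash
python3 - <<'E'
from h import *
go([.4402,-.3581],.240,TY)
p,d=read_camera("top");cv2.imwrite("pics/top4.png",p)
P=cloud("top",d);q=P.reshape(-1,3);t=(q[:,:2]-O)@M
for nm,c in(("Tbar",[.084,-.154]),("stem",[.052,-.154]),("barL",[.084,-.12]),("barR",[.084,-.19]),("Lbar",[.084,.154]),("blk",[.054,.137])):
    m=np.linalg.norm(t-c,axis=1)<.009;print(nm,m.sum(),np.median(q[m,2]),q[m,2].max())
p=p.astype(int);b,g,r=[p[...,i] for i in range(3)]
m=np.zeros((384,512),bool);m[125:162,300:346]=((b>60)&(b<r+30))[125:162,300:346]
m=cv2.morphologyEx(m.astype(np.uint8),cv2.MORPH_CLOSE,np.ones((5,5)))
rc,c,cen=part("top",m,.032);print(rc,(np.array(rc[0])/1000-O)@M*1000)
c=p[100:260,180:420].astype(np.uint8);cv2.imwrite("pics/c4.png",np.clip(cv2.resize(c,None,fx=3.3,fy=3.3,interpolation=2)*1.6,0,255).astype(np.uint8))
E
```

```text
t 12.43 shift [ 0.0535 -0.0292  0.0289] az -0.001 pos [ 0.4901 -0.3232  0.269 ] tilt [ 1.5e-03 -5.0e-04 -1.0e+00] F [-0.01  0.41 -0.17] open 0.0037 q6 [-0.67 -2.35]
Tbar 37 0.02067067954315216 0.038044576038704925
stem 39 0.02144202411211049 0.036445001533839116
barL 33 0.021656398392307263 0.0348998733509287
barR 32 0.026605315465287438 0.03866059297863078
Lbar 37 0.028319442410410955 0.03636438215876714
blk 34 0.030247071197966657 0.03660923235265856
((677.780029296875, -172.1804962158203), (68.39464569091797, 97.50472259521484), 6.353696346282959) [  74.48824719 -156.13088584]
```

View pics/c4.png

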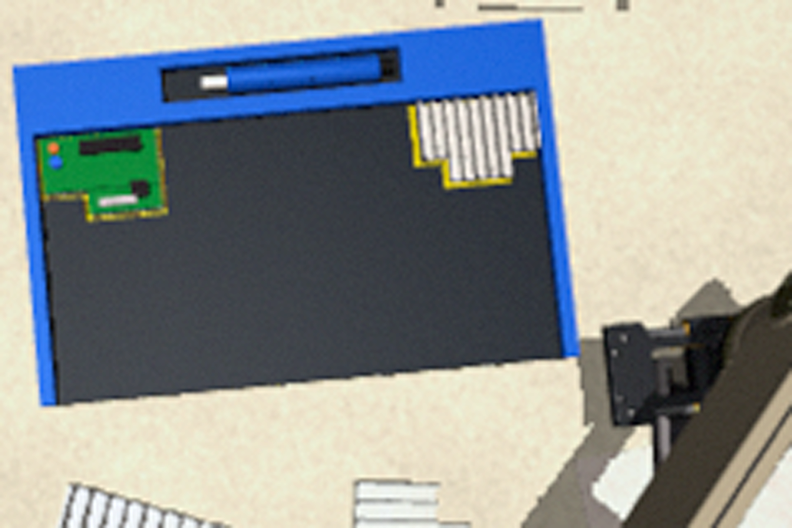

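The T at crop (475,140) px is in its cut-out, about 2 mm toward the -y side. The reading at its right end is slightly high, so I'll average depth frames to check for tilt before touching the key.

```bash
python3 - <<'E'
from h import *
ds=[read_camera("top")[1] for _ in range(10)];d=np.mean(ds,0);print("noise",np.std(ds,0)[130:150,310:340].mean())
P0=np.load("P.npy")
def prof(P,cy,yaw,x0,x1,up):
    q=P.reshape(-1,3);t=(q[:,:2]-cy)@rot(yaw)
    for y in np.arange(-.045,.05,.01):
        m=(abs(t[:,1]-y)<.005)&(t[:,0]>x0)&(t[:,0]<x1);print(f"{y:.3f}:{np.percentile(q[m,2],85)*1000:.1f}/{np.median(q[m,2])*1000:.1f}",end=" ")
    print()
P=cloud("top",d)
prof(P,np.array([.6778,-.1722]),.111,-.008,.026,0)
prof(P0,np.array([.5133,.0590]),.226,-.008,.026,0)
p,_=read_camera("scene");cv2.imwrite("pics/scene5.png",p)
c=p[180:280,150:390];cv2.imwrite("pics/c5.png",np.clip(cv2.resize(c,None,fx=3.3,fy=3.3,interpolation=2)*1.4,0,255).astype(np.uint8))
E
```

```text
noise 0.014486955
-0.045:33.0/23.5 -0.035:32.7/20.8 -0.025:33.0/20.5 -0.015:32.2/21.1 -0.005:33.2/20.1 0.005:33.1/19.7 0.015:33.0/21.9 0.025:33.4/20.2 0.035:33.0/20.2 0.045:32.7/18.6 
-0.045:42.0/28.5 -0.035:40.0/29.3 -0.025:40.7/28.2 -0.015:40.6/28.0 -0.005:39.6/29.0 0.005:41.0/28.4 0.015:40.3/29.2 0.025:42.3/29.4 0.035:41.5/29.5 0.045:41.7/27.4
```

View pics/c5.png

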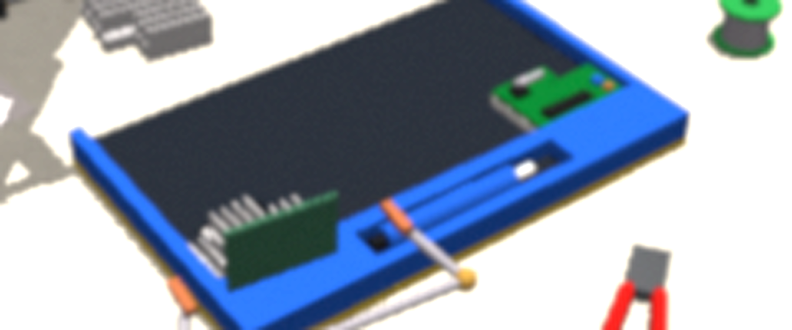

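The averaged depth is level at 33 mm along the whole sink, against about 41 mm before, so both parts are home. Next, move over the key.

Call:
carry_out([
  {"hand":0,"x":0.03,"y":-0.018,"z":0.01,"ax":0,"ay":0,"az":0},
  {"hand":0,"x":0.053,"y":-0.029,"z":0.02,"ax":0,"ay":0,"az":0},
  {"hand":0,"x":0.053,"y":-0.029,"z":0.029,"ax":0,"ay":0,"az":0},
  {"hand":0,"x":0.053,"y":-0.029,"z":0.029,"ax":0,"ay":0,"az":0},
  {"hand":0,"x":0.053,"y":-0.029,"z":0.029,"ax":0,"ay":0,"az":0},
  {"hand":0,"x":0.053,"y":-0.029,"z":0.029,"ax":0,"ay":0,"az":0},
])

```text
t: 13.78
tool_pos: [0.4411, -0.3575, 0.2393]
orientation: [-0.176, 3.136, -0.001]
force: [-0.1, -0.1, 0.4]
opening: 0.0001
gripper_force: 0.0
```

```bash
python3 - <<'E'
from h import *
go([.4402,-.3581],.227,TY)
E
```

```text
t 13.78 shift [ 0.001  -0.0005  0.0123] az 0.001 pos [ 0.4411 -0.3575  0.2393] tilt [ 7.e-04 -6.e-04 -1.e+00] F [-0.12 -0.09  0.37] open 0.0001 q6 [-0.77 -2.45]
```

Call:
carry_out([
  {"hand":0,"x":0.001,"y":-0.0005,"z":0.006,"ax":0,"ay":0,"az":0},
  {"hand":0,"x":0.001,"y":-0.0005,"z":0.012,"ax":0,"ay":0,"az":0},
  {"hand":0,"x":0.001,"y":-0.0005,"z":0.013,"ax":0,"ay":0,"az":0},
  {"hand":0,"x":0.001,"y":-0.0005,"z":0.013,"ax":0,"ay":0,"az":0},
  {"hand":0,"x":0.001,"y":-0.0005,"z":0.013,"ax":0,"ay":0,"az":0},
  {"hand":0,"x":0.001,"y":-0.0005,"z":0.013,"ax":0,"ay":0,"az":0},
])

```text
t: 14.52
tool_pos: [0.4395, -0.3584, 0.2259]
orientation: [-0.175, 3.136, -0.0]
force: [0.3, 0.6, -0.2]
opening: 0.0004
gripper_force: 0.0
```

Call:
carry_out([
  {"hand":0,"x":0,"y":0,"z":0.001,"ax":0,"ay":0,"az":0},
  {"hand":0,"x":0,"y":0,"z":0.001,"ax":0,"ay":0,"az":0},
  {"hand":0,"x":0,"y":0,"z":0.001,"ax":0,"ay":0,"az":0},
  {"hand":0,"x":0,"y":0,"z":0.001,"ax":0,"ay":0,"az":0},
])

```text
t: 15.02
tool_pos: [0.4395, -0.3583, 0.2247]
orientation: [-0.175, 3.137, 0.0]
force: [-0.9, -0.4, 0.3]
opening: 0.0003
gripper_force: 0.0
```

Call:
carry_out([
  {"hand":0,"x":0,"y":0,"z":0.001,"ax":0,"ay":0,"az":0},
  {"hand":0,"x":0,"y":0,"z":0.001,"ax":0,"ay":0,"az":0},
  {"hand":0,"x":0,"y":0,"z":0.001,"ax":0,"ay":0,"az":0},
  {"hand":0,"x":0,"y":0,"z":0.001,"ax":0,"ay":0,"az":0},
])

```text
t: 15.52
tool_pos: [0.4395, -0.3583, 0.2238]
orientation: [-0.175, 3.137, -0.0]
force: [-0.3, -0.1, 1.4]
opening: 0.0004
gripper_force: 1.1
```

Call:
carry_out([
  {"hand":0,"x":0,"y":0,"z":0.001,"ax":0,"ay":0,"az":0},
  {"hand":0,"x":0,"y":0,"z":0.001,"ax":0,"ay":0,"az":0},
  {"hand":0,"x":0,"y":0,"z":0.001,"ax":0,"ay":0,"az":0},
  {"hand":0,"x":0,"y":0,"z":0.001,"ax":0,"ay":0,"az":0},
])

```text
t: 16.02
tool_pos: [0.4395, -0.3584, 0.2228]
orientation: [-0.175, 3.137, -0.0]
force: [-1.0, 1.6, 2.8]
opening: 0.0004
gripper_force: 1.9
```

```bash
python3 -c "
from h import *
go([.4395,-.3583],.22,TY)"
```

```text
t 16.02 shift [0.     0.0001 0.0028] az -0.0 pos [ 0.4395 -0.3584  0.2228] tilt [ 2.e-04 -2.e-04 -1.e+00] F [-0.95  1.6   2.84] open 0.0004 q6 [-0.77 -2.46]
```

Call:
carry_out([
  {"hand":0,"x":0,"y":0,"z":0.001,"ax":0,"ay":0,"az":0},
  {"hand":0,"x":0,"y":0,"z":0.001,"ax":0,"ay":0,"az":0},
  {"hand":0,"x":0,"y":0,"z":0.001,"ax":0,"ay":0,"az":0},
  {"hand":0,"x":0,"y":0,"z":0.001,"ax":0,"ay":0,"az":0},
])

```text
t: 16.52
tool_pos: [0.4395, -0.3584, 0.2218]
orientation: [-0.175, 3.137, -0.0]
force: [-0.0, -0.5, 4.2]
opening: 0.0002
gripper_force: 2.1
```

Call:
carry_out([
  {"hand":0,"x":0,"y":0,"z":0.001,"ax":0,"ay":0,"az":0},
  {"hand":0,"x":0,"y":0,"z":0.001,"ax":0,"ay":0,"az":0},
  {"hand":0,"x":0,"y":0,"z":0.001,"ax":0,"ay":0,"az":0},
  {"hand":0,"x":0,"y":0,"z":0.001,"ax":0,"ay":0,"az":0},
])

```text
t: 17.02
tool_pos: [0.4395, -0.3584, 0.2207]
orientation: [-0.175, 3.137, -0.0]
force: [-0.3, -0.3, 4.8]
opening: 0.0003
gripper_force: 2.0
```

Call:
carry_out([
  {"hand":0,"x":0,"y":0,"z":0.001,"ax":0,"ay":0,"az":0},
  {"hand":0,"x":0,"y":0,"z":0.001,"ax":0,"ay":0,"az":0},
  {"hand":0,"x":0,"y":0,"z":0.001,"ax":0,"ay":0,"az":0},
  {"hand":0,"x":0,"y":0,"z":0.001,"ax":0,"ay":0,"az":0},
])

```text
t: 17.52
tool_pos: [0.4395, -0.3584, 0.2197]
orientation: [-0.175, 3.137, -0.0]
force: [0.5, -1.6, 2.9]
opening: 0.0003
gripper_force: 1.7
```

Call:
carry_out([
  {"hand":0,"x":0,"y":0,"z":0.0007,"ax":0,"ay":0,"az":0},
  {"hand":0,"x":0,"y":0,"z":0.0007,"ax":0,"ay":0,"az":0},
  {"hand":0,"x":0,"y":0,"z":0.0007,"ax":0,"ay":0,"az":0},
  {"hand":0,"x":0,"y":0,"z":0.0007,"ax":0,"ay":0,"az":0},
])

```text
t: 18.02
tool_pos: [0.4395, -0.3583, 0.219]
orientation: [0.175, -3.137, 0.0]
force: [0.6, -1.1, 2.8]
opening: 0.0006
gripper_force: 1.4
```

Call:
carry_out([
  {"hand":0,"x":0,"y":0,"z":-0.004,"ax":0,"ay":0,"az":0},
  {"hand":0,"x":0,"y":0,"z":-0.015,"ax":0,"ay":0,"az":0},
  {"hand":0,"x":0,"y":0,"z":-0.05,"ax":0,"ay":0,"az":0},
  {"hand":0,"x":0,"y":0,"z":-0.09,"ax":0,"ay":0,"az":0},
  {"hand":0,"x":0.06,"y":-0.03,"z":-0.12,"ax":0,"ay":0,"az":0},
  {"hand":0,"x":0.06,"y":-0.03,"z":-0.12,"ax":0,"ay":0,"az":0},
  {"hand":0,"x":0.06,"y":-0.03,"z":-0.12,"ax":0,"ay":0,"az":0},
  {"hand":0,"x":0.06,"y":-0.03,"z":-0.12,"ax":0,"ay":0,"az":0},
])

```text
t: 19.02
tool_pos: [0.3835, -0.394, 0.3377]
orientation: [0.175, -3.136, -0.003]
force: [-0.7, -0.1, -0.1]
opening: 0.0007
gripper_force: 0.0
```

```bash
python3 - <<'E'
from h import *
go([.4395,-.3583],.22,TY)
p,d=read_camera("top");P=cloud("top",d);q=P.reshape(-1,3);t=(q[:,:2]-O)@M
for c in([.084,.154],[.054,.137]):
    m=np.linalg.norm(t-c,axis=1)<.009;print(np.median(q[m,2]))
m=np.linalg.norm(q[:,:2]-[.440,-.358],axis=1)<.01;print("key z",np.median(q[m,2]))
E
```

```text
t 19.02 shift [-0.0597  0.029   0.1177] az 0.0 pos [ 0.3835 -0.394   0.3377] tilt [-0.001   0.0021 -1.    ] F [-0.68 -0.11 -0.06] open 0.0007 q6 [-0.89 -2.57]
0.02877054179685523
0.030786191020118592
key z 0.5148089307067789
```

```bash
python3 -c "
from plant import robot
print(robot.close_job())"
```

```text
the job is handed in; nothing more can be done
None
```

The job is handed in at about 19 s: both parts measured fully home before the key was pressed once, past its click to about 5 mm (by force and height), and released; I didn't get a view of the key afterwards.

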